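Start the thread and screw the cap onto a filter canister

ROBOT

A 6-joint arm with a two-finger parallel gripper is mounted at the origin on the work surface. World frame = base frame: x ahead of the robot, y to its left, z up, the work surface at z = 0. Lengths are in m, angles in rad, forces in N, time in s.
With the tool pointing down it reaches from about 0.4 to 0.825 m from the base axis. Payload 7 kg.
Tool frame: the origin (TCP) lies on the centre line of the jaws, within the pads' length; the fingertips stand tip_reach ahead of it and the grasp point (between the pads) is the TCP (tip_reach is the distance from the TCP to the fingertips, in m); z points along the fingers, y is the line along which they close (so a half turn about z gives the same grasp; the last joint's range is limited). The gripper opens to 88 mm and grips with 3 to 60 N. Pads are 19 mm wide; open, the fingers measure 130 mm over their backs; the gripper's body (78 mm by 193 mm) begins 47 mm behind the grasp point.
Start: joints at [1.543, 0.359, 0.012, 0, -1.224, -0.288], TCP at [0.21, 0.642, 0.246] pointing down, gripper open.
Joint ranges: [-3.07, 3.07], [-1.43, 2.12], [-1.02, 1.25], [-3.03, 1.67], [-3.05, -0], [-3.03, 3.03]. Speed limits (rad/s): [2.39, 2.39, 3.01, 3.14, 3.14, 3.14].

INTERFACE

Orientations are given as [roll, pitch, yaw] about the fixed x, y, z axes, in that order (R = Rz(yaw) Ry(pitch) Rx(roll)).
In Python, from station import get_state, grab_frame, calibration, job_done, find_in, mark_of, tip_reach gives the robot as it stands.
- The arm moves only by the shell command python3 -m handwheel 'ROWS' [OPENING] [FORCE]. ROWS is JSON, a list of rows, each an object with "delta_pos": the shift along the world's x, y, z in units of 30 mm (1.0 is 30 mm), a list of three; "dr": the turn, a rotation vector about the world's x, y, z in degrees, a list of three. In form: [{"delta_pos": [tx, ty, tz], "dr": [rx, ry, rz]}, ...]. A call has 1 to 10 rows; each row shifts and turns the commanded pose from where the row before left it; what a row does not reach is not made up. A row lasts 1/10 s, in which the tool goes at most 50 mm and 8.59 degrees, less where a joint would pass 70% of its speed; a pose out of reach is approached as far as the arm can. A call is refused whole if a number of a shift passes 1 or a number of a turn 8.59, either way. A call with a gripper value outside its range is refused whole. OPENING is the closure, from -1 (fully open) to 1 (shut), set as the call begins (- or left out, the last holds). The fingers move at their own pace and stop on an object; FORCE is the grip in N (left out, the last holds). Time passes only in rows, so rows that do not move let the fingers close. It gives the time, the measured TCP pose, the force, the opening and the grip force at its end, in the units of the state.
- get_state(): the state, without advancing time (a new reading comes with each control period).
- grab_frame(name): name is "side" or "top" or "wrist"; returns the picture (384x512x3 uint8, red, green, blue); there is no depth.
- calibration(name): a dict with "fx", "fy", "cx", "cy" (pixels), "extrinsics" (4x4, takes a point from world to camera coordinates). Camera axes: x right, y down, z forward; pixel columns grow to the right and rows downward; lengths in m; the calibration is good to about 2 mm. The wrist camera is an equidistant fisheye: a pixel r from the principal point sees the ray r / f radians off the axis. A picture is of the moment at which its call begins: read the wrist's pose just before it. calibration takes no time and is no camera call; for the wrist camera it gives the pose at the moment of the call.
- job_done(): hands the job in; it is judged then, once.
Trained networks look in the newest picture that a camera, given by its name, has taken for a name from the list of things; names that differ only in an ending like _2 or _b are one class to them, and where a whole thing is asked for, a point or a joint stands for the part that bears it (a point fixed in the world has none). Each returns a list of dicts, best first, with "conf" (0 to 1); they miss things now and then, are a little off and sometimes report something else, mostly with a low value. They report only what shows in the picture. A call takes as long as a camera call.
- find_in(camera, query): "location" ([column, row] in pixels, amid what is visible of it).
- mark_of(camera, query): "location" ([column, row] in pixels: a listed point, or the origin of a listed thing).
The state is a dict: "t": time; "q": joint angles; "qd": joint speeds; "joint_efforts": joint torques, N m; "eef_pos": TCP position; "ee_rot": TCP orientation; "force": force on the tool from outside, world axes, zero at the start; "moment": the same for the moment, N m; "width": finger opening in m; "gripper_force": force on a finger pad.
Only numpy, scipy, OpenCV 4.12 (cv2) and the standard library are available. Lean on these libraries where they do the work, as an engineer would, in place of code of your own. Each camera call takes 0.05 s, during which the arm holds its last target. There are 200 camera calls.

TASK

Take the screw cap with the red handle out of the blue stock bin, set it upright on the mouth of the filter canister with its handle in line with the two side ports, and let go. Take it again and turn it back (counter-clockwise from above) until it drops into the thread, and let go of it there. Then take a fresh hold and screw it forward (clockwise) until it is fully home, leaving it released and not pushing the other parts about.

Things in the scene. Friction and masses are not known exactly. Their poses are not given: they have to be found in the camera images.
- cap_center (a point): Centre (half-way up, on the axis) of the loose screw cap, 94 mm tall, about 0.35 kg. Stands upright in the bin on its grey plug, this point then 52 mm above the table. It lies 47 mm above the plug's foot, 3 mm below the lid's underside, 13 mm below the lid's top, 47 mm below the handle's top. z up the axis, x along the handle bar; same after a half turn.
- cap_handle (a point): Middle of the red handle bar (64 mm long, 14 mm wide, 34 mm tall, standing on the lid), 22 mm above the lid's top, 12 mm below the bar's top, 35 mm above cap_center; same axes. Grip it across the 14 mm width from above.
- cap_lid (a point): Centre of the underside of the cap's black lid (86 mm diameter, 10 mm thick, skirt 30 mm deep), 3 mm above cap_center, same axes. Below it the grey guide plug, 50 mm diameter, 50 mm long, chamfered foot. Inside the skirt, in line with the handle's two ends, two 5 mm steel lugs that ride in the canister's thread.
- canister: Fixed blue filter canister, 90 mm diameter, on a 130 x 110 mm plate. Origin at table height on its vertical axis; z up. Its two side ports (aluminium and brass stubs, 40 mm up, reaching 92 mm from the axis) lie along its +y and -y, so a handle in line with the ports lies along the canister's y.
- mouth (a point): Centre of the canister's open mouth, 125 mm above the table, axes of the canister. Bore 52.4 mm diameter, 59 mm deep; the cap's plug enters with 1.2 mm play all round. When fully home the lid's underside rests on the mouth and cap_center is 3 mm below this point.
- thread_crest (a point): Point on the canister's axis, 6 mm below the mouth, level with the flat crest of the brass two-start thread round the neck. Its two opposite gaps differ in angle each time (visible from above, not given by this pose). Set on in line with the ports, the lugs rest on the crest, cap_center 18.5 mm above the mouth; clockwise a 5 mm step blocks them.
- thread_start (a point): Point on the axis, 16.5 mm below the mouth, where the thread begins below the gaps. 30 to 125 degrees counter-clockwise the lugs meet the gaps and a stop; the cap falls 10.5 mm by its weight if free to slide (fingers loose round the bar; ease back a little if sideways pressure holds it up), to cap_center 8 mm above the mouth.
- thread_end (a point): Point on the axis, 27.5 mm below the mouth, the lugs' lower side when home. From the thread's start about 140 to 165 degrees clockwise lets the cap, loosely held, sink 11 mm by its own weight (right-hand, 27 mm a turn). It turns easily and does not lock; turning somewhat further does no harm.
- stock_bin: Fixed blue open bin, 270 mm (its x) by 180 mm (its y), walls 65 mm high and 5 mm thick; origin at the centre of its underside. Holds the cap, standing towards its -x end, and an air cylinder (50 x 50 x 68 mm) towards its +x end.
- carton_a: Bystander: white carton; leave it where it is. Origin at the centre of its underside
- flange_ring: Bystander: white flange ring; leave it where it is. Origin at the centre of its underside
- spanner: Bystander: spanner; leave it where it is. Origin at the centre of its underside
- red_valve: Bystander: valve with a red button; leave it where it is. Origin at the centre of its underside
- coupling: Bystander: steel coupling; leave it where it is. Origin at the centre of its underside
- air_cylinder_a: Bystander: compact air cylinder in the bin; leave it where it is. Origin at the centre of its underside
- air_cylinder_b: Bystander: compact air cylinder on the table; leave it where it is. Origin at the centre of its underside

How it is judged:
On the way, in this order (a step that is already met when the one before it is completed fails the run):
1. the cap is lifted out of the bin (height (world z) of cap_center above 0.11 m), for 0.1 s.
2. the cap sits upright on the thread crest, handle within 17 degrees of the port line, let go (horizontal distance between cap_center and mouth below 0.005 m and z of cap_center in the frame of canister between 0.14 and 0.147 m and angle between the x axis of cap_center and the y axis of canister, either way round below 0.3 rad and angle between cap_center's own z axis and vertical below 0.15 rad and contact force between the fingers and cap below 0.2 N), for 0.2 s.
3. turned back, the cap has dropped into the start of the thread and is let go there (horizontal distance between cap_center and mouth below 0.005 m and z of cap_center in the frame of canister between 0.128 and 0.136 m and angle between cap_center's own z axis and vertical below 0.15 rad and contact force between the fingers and cap below 0.2 N), for 0.2 s.
4. the cap is screwed fully down (horizontal distance between cap_center and mouth below 0.005 m and z of cap_center in the frame of canister below 0.1237 m), for 0.1 s.
At the end, for the whole second after the job is handed in: The cap is on the canister, on its axis within 4 mm, upright within 0.05 rad, its lid within 1.7 mm of resting on the mouth (so screwed all the way down), released and at rest (horizontal distance between cap_center and mouth below 0.004 m and z of cap_center in the frame of canister below 0.1237 m and angle between cap_center's own z axis and vertical below 0.05 rad and contact force between the fingers and cap below 0.2 N and linear speed of cap below 0.02 m/s); the robot touches nothing.
It fails at once if the cap is tipped over by more than 45 degrees (angle between cap_center's own z axis and vertical above 0.8 rad).
It fails at once if another part is pushed more than 30 mm away (distance of any of carton_a, flange_ring, spanner, red_valve, coupling, air_cylinder_a, air_cylinder_b from where it was at the start of the episode above 0.03 m).
It also fails if it takes over 67 s, if anything falls off the work surface, if the arm or the gripper's body presses on something with over 40 N, if the wrist force passes 120 N, or if a joint passes its speed limit or range.

## Working session

There is one attempt and no reset: what is moved stays moved. The work goes in short steps, Python scripts to look and compute and a shell command to move; the robot and the scene stay as the last step left them, time stands still between calls to the robot, and variables do not carry over. Pictures are saved under pics/ and viewed, at most 10 in all, crops included, and the job is handed in when it is done.

```bash
mkdir -p pics; cat > h.py <<'E'
import numpy as np, cv2
from station import *
def ray(c,px):
    px=np.array(px,float)
    T=np.array(c["extrinsics"]);R=T[:3,:3];o=-R.T@T[:3,3]
    return o,R,px
def unproj(name,px,z,c=None):
    c=c or calibration(name)
    o,R,px=ray(c,px)
    u=(px[0]-c["cx"])/c["fx"];v=(px[1]-c["cy"])/c["fy"]
    if name=="wrist":
        r=np.hypot(u,v);d=np.array([u/r*np.sin(r),v/r*np.sin(r),np.cos(r)]) if r>1e-9 else np.array([0,0,1.])
    else: d=np.array([u,v,1.])
    d=R.T@d
    return o+d*(z-o[2])/d[2]
def proj(name,p,c=None):
    c=c or calibration(name);T=np.array(c["extrinsics"]);q=T[:3,:3]@np.array(p)+T[:3,3]
    if name=="wrist":
        r=np.arctan2(np.hypot(q[0],q[1]),q[2]);n=q[:2]/np.hypot(q[0],q[1])*r
    else:n=q[:2]/q[2]
    return [c["fx"]*n[0]+c["cx"],c["fy"]*n[1]+c["cy"]]
def save(name,f):
    im=grab_frame(name);cv2.imwrite("pics/"+f,im[:,:,::-1]);return im
E
python3 - <<'E'
from h import *
s=get_state();print(s["t"],s["eef_pos"],s["ee_rot"],s["width"]);print(tip_reach() if callable(tip_reach) else tip_reach)
for n in("top","wrist","side"):
    c=calibration(n);im=save(n,n+"0.png");print(n,c["fx"],np.round(np.linalg.inv(c["extrinsics"])[:3,3],3))
    for q,z in(("cap_handle",.087),("mouth",.125),("stock_bin",0),("canister",0)):
        for m in mark_of(n,q)[:2]:print(n,q,m["conf"],np.round(m["location"]),np.round(unproj(n,m["location"],z),4))
a=cv2.imread("pics/top0.png");b=cv2.imread("pics/side0.png")
cv2.imwrite("pics/both0.png",cv2.resize(np.hstack([a,b]),(800,300)))
E
```

```text
0.0 [0.20951781 0.6411802  0.24462545] [ 3.13994916e+00 -1.28953330e-04 -3.15943377e-01] 0.08737826662532998
0.019
top 404.8506650944651 [ 0.296 -0.     1.32 ]
top cap_handle 0.96 [185. 234.] [0.4493 0.2311 0.087 ]
top mouth 0.93 [344. 207.] [ 0.5125 -0.2501  0.125 ]
top stock_bin 0.77 [197. 228.] [0.4797 0.2097 0.    ]
top canister 0.98 [329. 218.] [ 0.5011 -0.2272  0.    ]
wrist 297.3186396354542 [0.276 0.619 0.384]
side 448.68881497481357 [0.471 0.974 0.894]
side cap_handle 0.88 [297. 257.] [0.4515 0.2447 0.087 ]
side cap_handle 0.42 [283. 135.] [ 0.505  -0.2932  0.087 ]
side mouth 0.97 [281. 136.] [ 0.5091 -0.2262  0.125 ]
side mouth 0.65 [282. 139.] [ 0.5069 -0.2096  0.125 ]
side stock_bin 0.84 [282. 270.] [0.4868 0.2129 0.    ]
side canister 0.62 [282. 166.] [ 0.5037 -0.2363  0.    ]
```

View pics/top0.png

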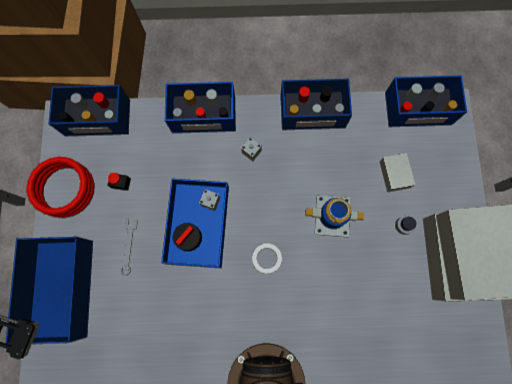

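View pics/wrist0.png

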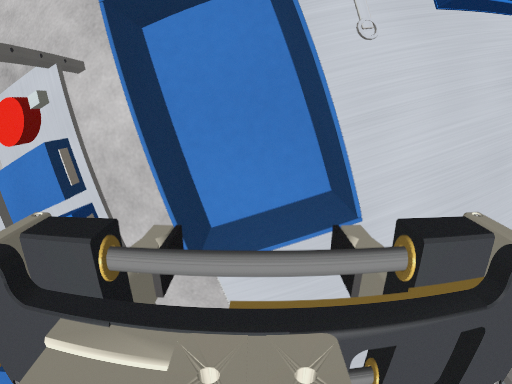

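The top view shows the cap in the bin at about (186,236) with a diagonal red handle. The canister mouth is at about (337,210), with its ports at (308,212) and (362,215). The wrist view shows only an empty side bin.

```bash
python3 - <<'E'
from h import *
im=cv2.imread("pics/top0.png").astype(int);b,g,r=im[...,0],im[...,1],im[...,2]
m=(r>130)&(g<70)&(b<70);m[:, :165]=0;m[:,215:]=0;m[:215]=0;m[260:]=0
ys,xs=np.nonzero(m);print(len(xs))
(cx,cy),(w,h),a=cv2.minAreaRect(np.c_[xs,ys].astype(np.float32));print(cx,cy,w,h,a)
P=np.array([unproj("top",p,.095) for p in np.c_[xs,ys]])[:,:2]
c=P.mean(0);v=np.linalg.eigh(np.cov((P-c).T))[1][:,1];print("handle",c,np.degrees(np.arctan2(v[1],v[0])))
# ports: yellowish/brass & alu ; find for stubs
m=(r>150)&(g>100)&(g<180)&(b<100);m[:,:295]=0;m[:,375:]=0;m[:190]=0;m[245:]=0
n,l,st,ce=cv2.connectedComponentsWithStats(m.astype(np.uint8))
for i in range(1,n):
    if st[i,4]>4:print(st[i],ce[i],unproj("top",ce[i],.04))
crop=cv2.imread("pics/top0.png")[180:250,290:380];cv2.imwrite("pics/can0.png",cv2.resize(crop,None,fx=7,fy=7,interpolation=cv2.INTER_CUBIC))
E
```

```text
90
183.75296020507812 234.78823852539062 4.121678829193115 21.259185791015625 40.60129928588867
handle [0.44654447 0.23420205] 139.4221929460628
[345 214   4   5   7] [347.         216.28571429] [ 0.497134   -0.27683723  0.04      ]
```

View pics/can0.png

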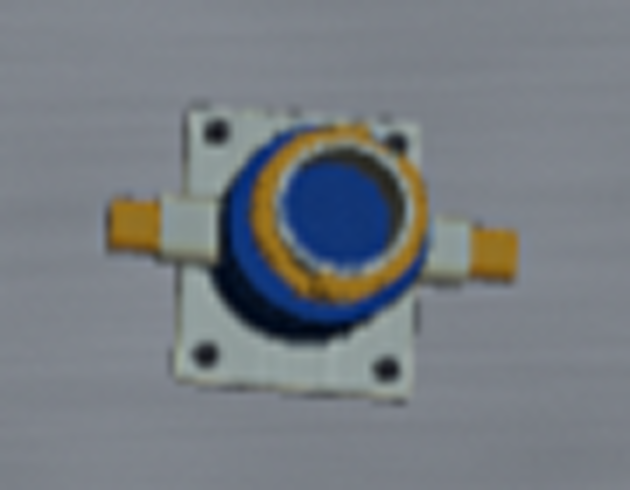

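```bash
python3 -m handwheel '[{"delta_pos":[0.6,-1,0],"dr":[0,0,0]},{"delta_pos":[0.8,-1,0],"dr":[0,0,0]},{"delta_pos":[0.8,-1,0],"dr":[0,0,0]},{"delta_pos":[0.8,-1,0],"dr":[0,0,0]},{"delta_pos":[0.8,-1,0],"dr":[0,0,0]},{"delta_pos":[0.8,-1,0],"dr":[0,0,0]},{"delta_pos":[0.8,-1,0],"dr":[0,0,0]},{"delta_pos":[0.8,-1,0],"dr":[0,0,0]},{"delta_pos":[0.6,-1,0],"dr":[0,0,0]},{"delta_pos":[0.4,-1,0],"dr":[0,0,0]}]' -1; python3 -c "
from station import *
s=get_state();print(s['q'],s['ee_rot'])"
```

```text
t: 1.75
eef_pos: [0.4266, 0.3402, 0.2456]
ee_rot: [-3.141, -0.0, -0.316]
force: [-0.2, 0.1, 0.6]
width: 0.0878
gripper_force: 0.0
[ 1.03245862e+00  1.46137343e-01 -2.74628788e-01  1.80071257e-04
 -1.14981350e+00  2.21894114e-01] [-3.14141745e+00 -2.08023922e-04 -3.16370044e-01]
```

The mouth ring is centred near px (339,210). The port line is tilted 4.2° in the image, so it runs at about 85.8° in world. The handle lies at about 139°, so I want a tool yaw of −40.6°.

```bash
python3 -m handwheel '[{"delta_pos":[0.1,-1,0],"dr":[0,0,-7.5]},{"delta_pos":[0.2,-1,-0.5],"dr":[0,0,-7.5]},{"delta_pos":[0.2,-1,-0.5],"dr":[0,0,-7.5]},{"delta_pos":[0.2,-0.5,-0.5],"dr":[0,0,0]},{"delta_pos":[0,0,0],"dr":[0,0,0]},{"delta_pos":[0,0,0],"dr":[0,0,0]}]' -0.4; python3 - <<'E'
from h import *
print("mouth",unproj("top",(339,210.3),.125),"ports",unproj("top",(334.6,214.1),.04))
s=get_state();print(s["eef_pos"],s["ee_rot"],s["width"])
c=calibration("wrist");im=save("wrist","w1.png").astype(int)
for q,z in(("cap_handle",.087),("cap_lid",.055)):
    for m in mark_of("wrist",q)[:1]:print(q,m,unproj("wrist",m["location"],z,c))
r,g,b=im[...,0],im[...,1],im[...,2];mk=((r>120)&(g<70)&(b<70)).astype(np.uint8)
n,l,st,ce=cv2.connectedComponentsWithStats(mk)
for i in range(1,n):
  if st[i,4]>150:
    ys,xs=np.nonzero(l==i);P=np.array([unproj("wrist",p,.099,c)[:2] for p in np.c_[xs,ys]]).astype(np.float32)*1000
    print(st[i],cv2.minAreaRect(P),P.mean(0))
E
```

```text
t: 2.35
eef_pos: [0.447, 0.2366, 0.2009]
ee_rot: [-3.141, -0.0, -0.709]
force: [0.2, 0.3, -0.2]
width: 0.0614
gripper_force: 0.0
mouth [ 0.5025846 -0.2358699  0.125    ] ports [ 0.50539636 -0.23766211  0.04      ]
[0.44695048 0.23655303 0.20092723] [-3.14134270e+00 -2.65642717e-04 -7.08982761e-01] 0.06137583829134769
cap_handle {'location': [255.2, 195.0], 'conf': 0.65} [0.44812524 0.23643475 0.087     ]
[ 251  162   17   72 1144] ((446.15802001953125, 234.08135986328125), (13.111980438232422, 62.447628021240234), 49.06189727783203) [446.9415  233.68484]
[  3 181  19  30 405] ((624.23681640625, 438.486572265625), (31.00605010986328, 32.126461029052734), 11.664175987243652) [624.17377 438.39783]
```

View pics/w1.png

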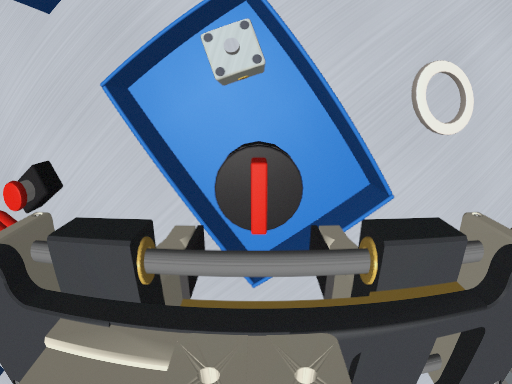

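The wrist view shows the handle at about (259,195), upright between the fingers. It measures 62×13 mm, which fits, so I descend and grip.

```bash
python3 -m handwheel '[{"delta_pos":[0,-0.08,-0.7],"dr":[0,0,-0.2]},{"delta_pos":[0,0,-1],"dr":[0,0,0]},{"delta_pos":[0,0,-1],"dr":[0,0,0]},{"delta_pos":[0,0,-0.6],"dr":[0,0,0]},{"delta_pos":[0,0,-0.4],"dr":[0,0,0]},{"delta_pos":[0,0,0],"dr":[0,0,0]}]'; python3 -m handwheel '[{"delta_pos":[0,0,0],"dr":[0,0,0]},{"delta_pos":[0,0,0],"dr":[0,0,0]},{"delta_pos":[0,0,0],"dr":[0,0,0]},{"delta_pos":[0,0,0],"dr":[0,0,0]},{"delta_pos":[0,0,0],"dr":[0,0,0]},{"delta_pos":[0,0,0],"dr":[0,0,0]},{"delta_pos":[0,0,0],"dr":[0,0,0]},{"delta_pos":[0,0,0],"dr":[0,0,0]}]' 1 25
```

```text
t: 3.1
eef_pos: [0.4461, 0.2343, 0.0885]
ee_rot: [3.139, 0.0, -0.711]
force: [-0.0, -0.4, 0.8]
width: 0.0612
gripper_force: 0.0
t: 3.9
eef_pos: [0.4468, 0.2343, 0.0896]
ee_rot: [-3.141, -0.0, -0.712]
force: [-0.6, -0.3, 0.6]
width: 0.0139
gripper_force: 25.0
```

```bash
python3 -m handwheel '[{"delta_pos":[0,0,0.4],"dr":[0,0,0]},{"delta_pos":[0,0,0.8],"dr":[0,0,0]},{"delta_pos":[0,0,1],"dr":[0,0,0]},{"delta_pos":[0,0,1],"dr":[0,0,0]},{"delta_pos":[0,0,1],"dr":[0,0,0]},{"delta_pos":[0,0,1],"dr":[0,0,0]},{"delta_pos":[0,0,0.5],"dr":[0,0,0]}]'; python3 -m handwheel '[{"delta_pos":[0.1,-0.5,0],"dr":[0,0,-3]},{"delta_pos":[0.2,-1,0],"dr":[0,0,-5.5]},{"delta_pos":[0.2,-1,0],"dr":[0,0,-5.5]},{"delta_pos":[0.2,-1,0],"dr":[0,0,-5.5]},{"delta_pos":[0.2,-1,0],"dr":[0,0,-5.5]},{"delta_pos":[0.2,-1,0],"dr":[0,0,-5.5]},{"delta_pos":[0.2,-1,0],"dr":[0,0,-5.5]},{"delta_pos":[0.2,-1,0],"dr":[0,0,-5.5]},{"delta_pos":[0.2,-1,0],"dr":[0,0,-5.5]},{"delta_pos":[0.2,-1,0],"dr":[0,0,-5.5]}]';  python3 -m handwheel '[{"delta_pos":[0,-1,0],"dr":[0,0,-0.9]},{"delta_pos":[0,-1,0],"dr":[0,0,0]},{"delta_pos":[0,-0.4,0],"dr":[0,0,0]},{"delta_pos":[0,0,0],"dr":[0,0,0]},{"delta_pos":[0,0,0],"dr":[0,0,0]}]'; python3 - <<'E'
from h import *
s=get_state();print(s["eef_pos"],s["ee_rot"],s["width"])
c=calibration("wrist");im=save("wrist","w2.png")
for q,z in(("mouth",.125),("canister",0),("cap_handle",s["eef_pos"][2])):
    for m in mark_of("wrist",q)[:2]:print(q,m,unproj("wrist",m["location"],z,c))
E
```

```text
t: 4.6
eef_pos: [0.447, 0.2344, 0.2639]
ee_rot: [-3.138, -0.0, -0.712]
force: [0.5, 0.4, -3.9]
width: 0.0138
gripper_force: 25.0
t: 5.6
eef_pos: [0.5025, -0.0528, 0.2597]
ee_rot: [3.139, -0.0, -1.634]
force: [0.0, 0.0, -3.2]
width: 0.0143
gripper_force: 25.0
t: 6.1
eef_pos: [0.503, -0.1229, 0.26]
ee_rot: [3.14, 0.0, -1.646]
force: [-0.9, -0.2, -2.8]
width: 0.0139
gripper_force: 25.0
[ 0.50299164 -0.12292943  0.26002103] [ 3.14042860e+00  2.33515895e-04 -1.64580267e+00] 0.013888491205411704
mouth {'location': [244.1, 75.0], 'conf': 0.57} [ 0.50497176 -0.23204068  0.125     ]
canister {'location': [249.4, 83.7], 'conf': 0.6} [ 0.50256514 -0.23726267  0.        ]
cap_handle {'location': [258.1, 251.4], 'conf': 0.58} [ 0.50110614 -0.12554086  0.26002103]
```

View pics/w2.png

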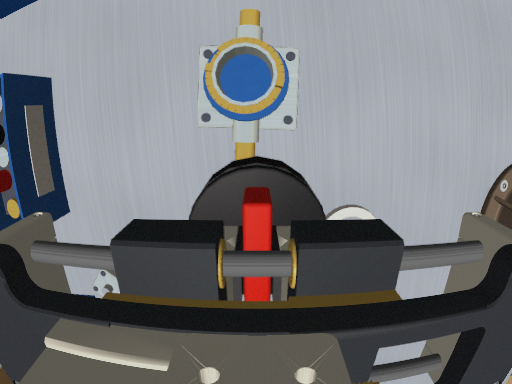

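The wrist view shows the canister mouth at about (245,76) with the ports running vertically (250,15)→(245,152), and the cap held straight. I fit circles to the ring to refine this.

```bash
python3 - <<'E'
from h import *
c=calibration("wrist")
im=cv2.imread("pics/w2.png");hsv=cv2.cvtColor(im,cv2.COLOR_BGR2HSV)
m=cv2.inRange(hsv,(8,90,90),(30,255,255));m[130:]=0
mm=m.copy();mm[:34]=0
def circ(P):
    A=np.c_[2*P,np.ones(len(P))];s=np.linalg.lstsq(A,(P**2).sum(1),rcond=None)[0];return s[:2],np.sqrt(s[2]+s[:2]@s[:2])
def fit(pts,z):
    P=np.array([unproj("wrist",p,z,c)[:2] for p in pts])
    for _ in range(4):
        o,r=circ(P);d=abs(np.linalg.norm(P-o,axis=1)-r);P=P[d<max(.0012,1.5*np.median(d))]
    return o.round(4),r.round(4),len(P)
out,inn=[],[];ctr=np.array([246,76.])
for a in np.radians(np.arange(0,360,4)):
    L=[ctr+t*np.array([np.cos(a),np.sin(a)]) for t in np.arange(22,50,.25)]
    on=[p for p in L if mm[int(round(p[1])),int(round(p[0]))]]
    if on: inn.append(on[0]);out.append(on[-1])
print("outer",fit(out,.119),"inner",fit(inn,.125))
# bore edge: white/blue boundary
V=hsv[...,1];be=[]
for a in np.radians(np.arange(0,360,4)):
    L=[ctr+t*np.array([np.cos(a),np.sin(a)]) for t in np.arange(40,15,-.25)]
    st=0
    for p in L:
        s=hsv[int(round(p[1])),int(round(p[0]))]
        if s[1]<70 and s[2]>140: st=1
        elif st: be.append(p);break
print("bore",fit(be,.125))
m2=cv2.inRange(hsv,(8,90,90),(30,255,255))
for y0,y1 in((5,26),(140,158)):
    ys,xs=np.nonzero(m2[y0:y1,230:270]);p=(xs.mean()+230,ys.mean()+y0);print(p,unproj("wrist",p,.045,c))
# handle angle in the image: red edges
E
```

```text
outer (array([ 0.5062, -0.2328]), np.float64(0.0366), 82) inner (array([ 0.5061, -0.2329]), np.float64(0.0301), 90)
bore (array([ 0.5026, -0.2371]), np.float64(0.0308), 42)
(np.float64(249.62886597938143), np.float64(16.63573883161512)) [ 0.49681226 -0.31565021  0.045     ]
(np.float64(244.86170212765958), np.float64(149.87234042553192)) [ 0.51443946 -0.15298078  0.045     ]
```

```bash
python3 - <<'E'
from h import *
c=calibration("wrist");T=np.array(get_state()["eef_pos"]);yaw=get_state()["ee_rot"][2]
im=cv2.imread("pics/w2.png").astype(int);b,g,r=im[...,0],im[...,1],im[...,2]
m=(r>110)&(g<60)&(b<60);m[:180]=0;m[:,235:]=m[:,235:];m[300:]=0;m[:,:225]=0;m[:,290:]=0
for y in range(184,222,3):
    xs=np.nonzero(m[y])[0]
    if len(xs):
        for z in (.2694,):
            out=[]
            for x in(xs[0]-.5,xs[-1]+.5):
                d=unproj("wrist",(x,y),z,c)-T;out.append((d[0]*np.cos(yaw)+d[1]*np.sin(yaw),-d[0]*np.sin(yaw)+d[1]*np.cos(yaw)))
        print(y,xs[0],xs[-1],r[y,xs].mean().round(),np.round(np.array(out)*1000,1).tolist())
E
```

```text
205 243 271 185.0 [[30.6, 5.5], [30.6, -7.7]]
208 242 271 206.0 [[29.2, 6.0], [29.2, -7.8]]
211 242 271 206.0 [[27.7, 6.0], [27.7, -7.8]]
214 242 271 205.0 [[26.2, 6.0], [26.2, -7.8]]
217 243 271 208.0 [[24.8, 5.6], [24.8, -7.8]]
220 243 271 207.0 [[23.3, 5.6], [23.3, -7.8]]
```

```bash
python3 -m handwheel '[{"delta_pos":[0.12,-0.72,0],"dr":[0,0,-1]},{"delta_pos":[0,-1,0],"dr":[0,0,0]},{"delta_pos":[0,-1,0],"dr":[0,0,0]},{"delta_pos":[0,-1,0],"dr":[0,0,0]},{"delta_pos":[0,0,-0.5],"dr":[0,0,0]},{"delta_pos":[0,0,-0.8],"dr":[0,0,0]},{"delta_pos":[0,0,-0.2],"dr":[0,0,0]},{"delta_pos":[0,0,0],"dr":[0,0,0]},{"delta_pos":[0,0,0],"dr":[0,0,0]}]'; python3 - <<'E'
from h import *
save("side","s3.png");s=get_state();print(s["force"],s["eef_pos"])
im=cv2.imread("pics/s3.png")[70:220,190:370];cv2.imwrite("pics/s3c.png",cv2.resize(im,None,fx=4,fy=4,interpolation=cv2.INTER_CUBIC))
E
```

```text
t: 7.2
eef_pos: [0.508, -0.2342, 0.2166]
ee_rot: [-3.141, -0.001, -1.66]
force: [0.3, -0.2, -2.6]
width: 0.014
gripper_force: 25.0
[-0.97839606  0.38084371 -2.78253867] [ 0.50810434 -0.23420629  0.2168207 ]
```

View pics/s3c.png

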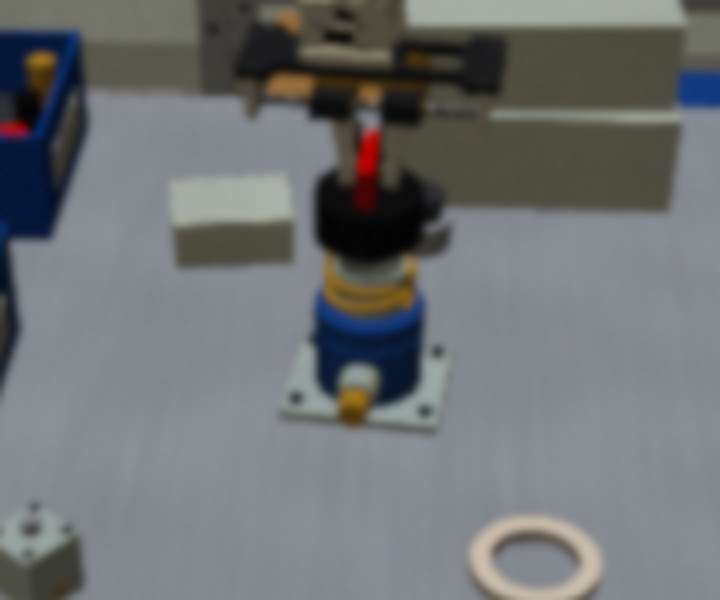

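The side view shows the cap (columns 316–424) centred over the canister body (316–423). I lower it gently.

```bash
python3 -m handwheel '[{"delta_pos":[-0.02,0,-0.25],"dr":[0,0,0]},{"delta_pos":[0,0,-0.2],"dr":[0,0,0]},{"delta_pos":[0,0,0],"dr":[0,0,0]}]'; python3 -m handwheel '[{"delta_pos":[0,0,-0.15],"dr":[0,0,0]},{"delta_pos":[0,0,-0.15],"dr":[0,0,0]},{"delta_pos":[0,0,-0.15],"dr":[0,0,0]},{"delta_pos":[0,0,0],"dr":[0,0,0]}]'
```

```text
t: 7.55
eef_pos: [0.506, -0.2342, 0.201]
ee_rot: [3.14, 0.0, -1.662]
force: [0.6, -0.9, -3.3]
width: 0.0139
gripper_force: 25.0
t: 7.95
eef_pos: [0.5062, -0.2343, 0.1877]
ee_rot: [3.14, 0.0, -1.662]
force: [0.1, -0.0, -2.9]
width: 0.0137
gripper_force: 25.0
```

Plug has entered (no contact force). I keep going to the crest, expecting TCP z of about 0.181.

```bash
python3 -m handwheel '[{"delta_pos":[0,0,-0.08],"dr":[0,0,0]},{"delta_pos":[0,0,-0.08],"dr":[0,0,0]},{"delta_pos":[0,0,-0.06],"dr":[0,0,0]},{"delta_pos":[0,0,0],"dr":[0,0,0]}]'; python3 -c "
from station import *
s=get_state();print(s['force'],s['moment'])"
```

```text
t: 8.35
eef_pos: [0.5066, -0.2344, 0.1817]
ee_rot: [3.141, 0.0, -1.661]
force: [-1.0, -0.4, -3.5]
width: 0.014
gripper_force: 25.0
[-1.04228516 -0.38733725 -3.51013197] [ 0.05518436 -0.04378802 -0.01022909]
```

```bash
python3 -m handwheel '[{"delta_pos":[0,0,-0.05],"dr":[0,0,0]},{"delta_pos":[0,0,-0.05],"dr":[0,0,0]},{"delta_pos":[0,0,0],"dr":[0,0,0]}]'; python3 -c "
from station import *
s=get_state();print(s['force'],s['moment'])"
```

```text
t: 8.65
eef_pos: [0.507, -0.235, 0.1806]
ee_rot: [-3.14, -0.001, -1.661]
force: [-3.3, -0.1, 7.9]
width: 0.0137
gripper_force: 25.0
[-3.28748998 -0.14588493  7.87926918] [0.33126895 1.37179175 0.04868982]
```

```bash
python3 -m handwheel '[{"delta_pos":[0,0,0.05],"dr":[0,0,0]},{"delta_pos":[0,0,0],"dr":[0,0,0]},{"delta_pos":[0,0,0],"dr":[0,0,0]},{"delta_pos":[0,0,0],"dr":[0,0,0]},{"delta_pos":[0,0,0],"dr":[0,0,0]},{"delta_pos":[0,0,0],"dr":[0,0,0]},{"delta_pos":[0,0,0],"dr":[0,0,0]}]' 0.1; python3 - <<'E'
from h import *
s=get_state();c=calibration("wrist");T=np.array(s["eef_pos"]);im=save("wrist","w4.png");print(s["force"],T,s["ee_rot"])
i=im.astype(int);r,g,b=i[...,0],i[...,1],i[...,2];m=((r>150)&(g<60)&(b<60)).astype(np.uint8)
n,l,st,ce=cv2.connectedComponentsWithStats(m)
for k in range(1,n):
  if st[k,4]>150:
    ys,xs=np.nonzero(l==k);P=np.array([unproj("wrist",p,.1905,c)[:2] for p in np.c_[xs,ys]]).astype(np.float32)*1000
    print(st[k],cv2.minAreaRect(P))
E
```

```text
t: 9.35
eef_pos: [0.5066, -0.2344, 0.1804]
ee_rot: [3.141, -0.0, -1.661]
force: [0.6, -0.4, -0.1]
width: 0.0393
gripper_force: 0.0
[ 0.6185913  -0.39554556 -0.09940052] [ 0.50662363 -0.2344172   0.18037153] [ 3.14142860e+00 -1.76567178e-05 -1.66142741e+00]
[ 242  202   28   49 1364] ((504.4251708984375, -254.71444702148438), (23.980499267578125, 12.882662773132324), 84.7918472290039)
[243 277  27  24 614] ((507.2998962402344, -220.5941925048828), (14.280660629272461, 13.12658405303955), 84.78872680664062)
```

View pics/w4.png

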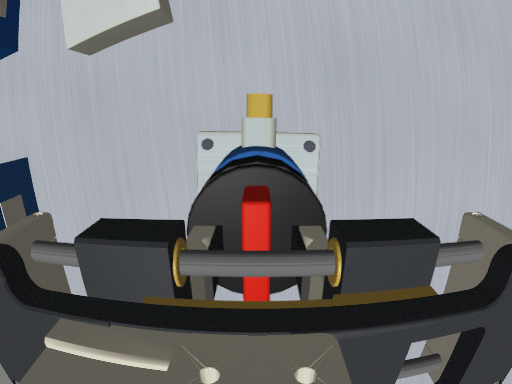

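The cap sits on the crest with its handle in line (84.8° against about 84.8° for the ports) and is released. Now I close loosely (about 16 mm) and turn counter-clockwise.

```bash
cat > chk.py <<'E'
from h import *
import sys
s=get_state();c=calibration("wrist");print("F",np.round(s["force"],1),"M",np.round(s["moment"],3),"yaw",round(np.degrees(s["ee_rot"][2]),1),"q6",round(np.degrees(s["q"][5])),"z",round(s["eef_pos"][2],4))
im=save("wrist","w_chk.png").astype(int);r,g,b=im[...,0],im[...,1],im[...,2];m=((r>150)&(g<60)&(b<60)).astype(np.uint8);m[:190]=0;m[:,:200]=0;m[:,320:]=0;m[255:]=0
ys,xs=np.nonzero(m);print("bar top row",ys.min() if len(ys) else None,"width px row235",m[235].sum(),"cols",xs.min(),xs.max())
R,t=None,None
E
python3 chk.py; python3 -m handwheel '[{"delta_pos":[0,0,0],"dr":[0,0,0]},{"delta_pos":[0,0,0],"dr":[0,0,0]},{"delta_pos":[0,0,0],"dr":[0,0,0]},{"delta_pos":[0,0,0],"dr":[0,0,0]},{"delta_pos":[0,0,0],"dr":[0,0,6]},{"delta_pos":[0,0,0],"dr":[0,0,6]},{"delta_pos":[0,0,0],"dr":[0,0,6]},{"delta_pos":[0,0,0],"dr":[0,0,6]},{"delta_pos":[0,0,0],"dr":[0,0,6]},{"delta_pos":[0,0,0],"dr":[0,0,0]}]' 0.63 5; python3 chk.py;  python3 -m handwheel '[{"delta_pos":[0,0,0],"dr":[0,0,5]},{"delta_pos":[0,0,0],"dr":[0,0,5]},{"delta_pos":[0,0,0],"dr":[0,0,5]},{"delta_pos":[0,0,0],"dr":[0,0,0]}]'; python3 chk.py
```

```text
F [ 0.1 -0.2 -0. ] M [ 0.035 -0.004 -0.001] yaw -95.2 q6 0 z 0.1804
bar top row 202 width px row235 28 cols 242 269
t: 10.45
eef_pos: [0.5066, -0.2344, 0.1805]
ee_rot: [3.142, 0.0, -1.136]
force: [1.0, -0.4, -0.0]
width: 0.0164
gripper_force: 0.0
F [ 1.  -0.4 -0. ] M [ 0.037  0.029 -0.052] yaw -65.1 q6 30 z 0.1805
bar top row 202 width px row235 28 cols 245 277
t: 10.9
eef_pos: [0.5068, -0.2344, 0.1805]
ee_rot: [-3.141, -0.0, -0.878]
force: [-0.4, -1.3, -0.1]
width: 0.0162
gripper_force: 0.0
F [-0.4 -1.3 -0.1] M [-0.005 -0.019 -0.001] yaw -50.3 q6 44 z 0.1805
bar top row 201 width px row235 29 cols 245 277
```

```bash
for i in 1; do python3 -m handwheel '[{"delta_pos":[0,0,0],"dr":[0,0,5]},{"delta_pos":[0,0,0],"dr":[0,0,5]},{"delta_pos":[0,0,0],"dr":[0,0,5]},{"delta_pos":[0,0,0],"dr":[0,0,0]}]' >/dev/null; python3 chk.py; done; python3 -m handwheel '[{"delta_pos":[0,0,0],"dr":[0,0,5]},{"delta_pos":[0,0,0],"dr":[0,0,5]},{"delta_pos":[0,0,0],"dr":[0,0,5]},{"delta_pos":[0,0,0],"dr":[0,0,0]}]'>/dev/null; python3 chk.py
```

```text
F [ 0.5 -0.5  0. ] M [-0.004 -0.02   0.027] yaw -35.3 q6 59 z 0.1805
bar top row 196 width px row235 26 cols 245 276
F [-0.6  0.4  0.7] M [ 0.121 -0.03   0.011] yaw -20.4 q6 74 z 0.1805
bar top row 196 width px row235 26 cols 245 277
```

The bar shrank from 28 to 26 px wide, so the cap has dropped about 10 mm. I ease back a little and open.

```bash
python3 -m handwheel '[{"delta_pos":[0,0,0],"dr":[0,0,-4]},{"delta_pos":[0,0,0],"dr":[0,0,0]}]'; python3 -m handwheel '[{"delta_pos":[0,0,0],"dr":[0,0,0]},{"delta_pos":[0,0,0],"dr":[0,0,0]},{"delta_pos":[0,0,0],"dr":[0,0,0]},{"delta_pos":[0,0,0],"dr":[0,0,0]},{"delta_pos":[0,0,0],"dr":[0,0,0]},{"delta_pos":[0,0,0],"dr":[0,0,0]},{"delta_pos":[0,0,0],"dr":[0,0,0]}]' 0.1; python3 chk.py; python3 - <<'E'
from h import *
save("side","s5.png")
a=cv2.resize(cv2.imread("pics/w_chk.png")[100:310,130:390],(400,323));b=cv2.resize(cv2.imread("pics/s5.png")[80:200,210:358],(398,323))
cv2.imwrite("pics/c5.png",np.hstack([a,b]))
E
```

```text
t: 12.05
eef_pos: [0.5066, -0.2344, 0.1804]
ee_rot: [3.142, 0.0, -0.428]
force: [-0.5, -0.4, 0.1]
width: 0.016
gripper_force: 0.0
t: 12.75
eef_pos: [0.5066, -0.2344, 0.1805]
ee_rot: [-3.142, 0.0, -0.422]
force: [1.0, 0.5, -1.1]
width: 0.0394
gripper_force: 0.0
F [ 1.   0.5 -1.1] M [ 0.05   0.017 -0.048] yaw -24.2 q6 71 z 0.1805
bar top row 196 width px row235 26 cols 245 273
```

View pics/c5.png

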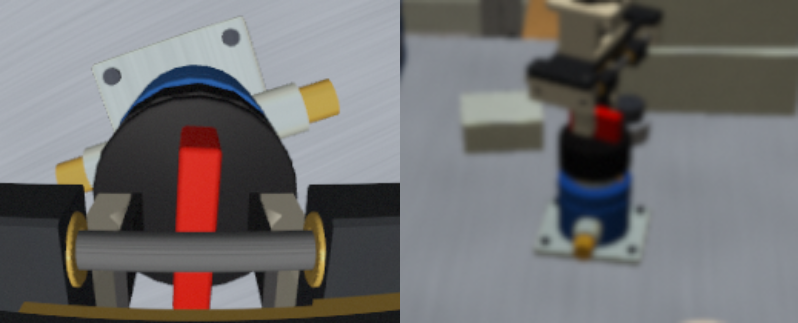

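The handle is inside the open fingers, tilted slightly, and the skirt now covers the brass thread, so the cap has dropped and is released. I lower the tool 10 mm, take a fresh loose hold and screw clockwise.

```bash
python3 -m handwheel '[{"delta_pos":[0,0,-0.15],"dr":[0,0,0]},{"delta_pos":[0,0,-0.18],"dr":[0,0,0]},{"delta_pos":[0,0,0],"dr":[0,0,0]}]'; python3 -m handwheel '[{"delta_pos":[0,0,0],"dr":[0,0,0]},{"delta_pos":[0,0,0],"dr":[0,0,0]},{"delta_pos":[0,0,0],"dr":[0,0,0]},{"delta_pos":[0,0,0],"dr":[0,0,0]},{"delta_pos":[0,0,0],"dr":[0,0,-6]},{"delta_pos":[0,0,0],"dr":[0,0,-6]},{"delta_pos":[0,0,0],"dr":[0,0,-6]},{"delta_pos":[0,0,0],"dr":[0,0,-6]},{"delta_pos":[0,0,0],"dr":[0,0,-6]},{"delta_pos":[0,0,0],"dr":[0,0,-6]}]' 0.63 5; python3 chk.py;  python3 -m handwheel '[{"delta_pos":[0,0,0],"dr":[0,0,-6]},{"delta_pos":[0,0,0],"dr":[0,0,-6]},{"delta_pos":[0,0,0],"dr":[0,0,-6]},{"delta_pos":[0,0,0],"dr":[0,0,-6]},{"delta_pos":[0,0,0],"dr":[0,0,-6]},{"delta_pos":[0,0,0],"dr":[0,0,-6]},{"delta_pos":[0,0,0],"dr":[0,0,-6]},{"delta_pos":[0,0,0],"dr":[0,0,-6]},{"delta_pos":[0,0,0],"dr":[0,0,-6]},{"delta_pos":[0,0,0],"dr":[0,0,-6]}]' >/dev/null; python3 chk.py
```

```text
t: 13.15
eef_pos: [0.506, -0.2342, 0.1694]
ee_rot: [3.141, 0.002, -0.422]
force: [-0.9, 0.1, -0.7]
width: 0.0396
gripper_force: 0.0
t: 14.15
eef_pos: [0.5065, -0.2343, 0.1705]
ee_rot: [3.142, 0.0, -1.055]
force: [-0.3, 0.3, -1.9]
width: 0.0162
gripper_force: 1.1
F [-0.3  0.3 -1.9] M [ 0.077 -0.03   0.03 ] yaw -60.4 q6 34 z 0.1705
bar top row 201 width px row235 28 cols 235 268
F [ 0.   0.1 -1.5] M [ 0.049 -0.092  0.033] yaw -120.3 q6 -26 z 0.1704
bar top row 199 width px row235 26 cols 236 268
```

```bash
python3 -m handwheel '[{"delta_pos":[0,0,0],"dr":[0,0,-6]},{"delta_pos":[0,0,0],"dr":[0,0,-6]},{"delta_pos":[0,0,0],"dr":[0,0,-6]},{"delta_pos":[0,0,0],"dr":[0,0,-6]},{"delta_pos":[0,0,0],"dr":[0,0,-6]},{"delta_pos":[0,0,0],"dr":[0,0,-6]},{"delta_pos":[0,0,0],"dr":[0,0,-6]},{"delta_pos":[0,0,0],"dr":[0,0,-6]},{"delta_pos":[0,0,0],"dr":[0,0,-6]},{"delta_pos":[0,0,0],"dr":[0,0,-6]}]' >/dev/null; python3 chk.py;python3 -m handwheel '[{"delta_pos":[0,0,0],"dr":[0,0,-5]},{"delta_pos":[0,0,0],"dr":[0,0,-5]},{"delta_pos":[0,0,0],"dr":[0,0,-5]},{"delta_pos":[0,0,0],"dr":[0,0,0]}]'; python3 chk.py
```

```text
F [-0.2  0.8 -1.4] M [ 0.128 -0.073  0.022] yaw 179.8 q6 -85 z 0.1704
bar top row 196 width px row235 26 cols 237 268
t: 16.7
eef_pos: [0.5066, -0.2344, 0.1706]
ee_rot: [3.142, 0.0, 2.88]
force: [0.0, 0.5, 0.2]
width: 0.0162
gripper_force: 0.1
F [0.  0.5 0.2] M [ 0.058 -0.196  0.038] yaw 165.0 q6 -100 z 0.1706
bar top row 195 width px row235 26 cols 238 269
```

```bash
python3 -m handwheel '[{"delta_pos":[0,0,0],"dr":[0,0,-5]},{"delta_pos":[0,0,0],"dr":[0,0,-5]},{"delta_pos":[0,0,0],"dr":[0,0,-5]},{"delta_pos":[0,0,0],"dr":[0,0,-5]},{"delta_pos":[0,0,0],"dr":[0,0,0]}]'; python3 chk.py; python3 -m handwheel '[{"delta_pos":[0,0,0],"dr":[0,0,1]},{"delta_pos":[0,0,0],"dr":[0,0,0]},{"delta_pos":[0,0,0],"dr":[0,0,0]},{"delta_pos":[0,0,0],"dr":[0,0,0]},{"delta_pos":[0,0,0],"dr":[0,0,0]},{"delta_pos":[0,0,0],"dr":[0,0,0]},{"delta_pos":[0,0,0],"dr":[0,0,0]}]' 0.1;python3 -m handwheel '[{"delta_pos":[0,0,0],"dr":[0,0,0]},{"delta_pos":[0,0,0.5],"dr":[0,0,0]},{"delta_pos":[0,0,1],"dr":[0,0,0]},{"delta_pos":[0,0,1],"dr":[0,0,0]},{"delta_pos":[0,0,0],"dr":[0,0,0]},{"delta_pos":[0,0,0],"dr":[0,0,0]}]' ; python3 - <<'E'
from h import *
s=get_state();c=calibration("wrist");im=save("wrist","w6.png");save("side","s6.png")
i=im.astype(int);r,g,b=i[...,0],i[...,1],i[...,2];m=((r>150)&(g<60)&(b<60)).astype(np.uint8)
n,l,st,ce=cv2.connectedComponentsWithStats(m);k=1+st[1:,4].argmax();ys,xs=np.nonzero(l==k)
for z in(.169,.174,.180):
    P=np.array([unproj("wrist",p,z,c)[:2] for p in np.c_[xs,ys]]).astype(np.float32)*1000;print(z,cv2.minAreaRect(P))
a=cv2.resize(im[:,:,::-1][90:310,130:390],(400,338));b=cv2.resize(cv2.imread("pics/s6.png")[80:205,210:358],(400,338));cv2.imwrite("pics/c6.png",np.hstack([a,b]))
E
```

```text
t: 17.25
eef_pos: [0.5068, -0.2345, 0.1707]
ee_rot: [3.142, 0.0, 2.53]
force: [-0.3, -0.2, -0.1]
width: 0.0158
gripper_force: 0.0
F [-0.3 -0.2 -0.1] M [ 0.034 -0.191  0.023] yaw 145.0 q6 -120 z 0.1707
bar top row 195 width px row235 26 cols 237 268
t: 18.0
eef_pos: [0.5067, -0.2344, 0.1706]
ee_rot: [3.142, 0.0, 2.545]
force: [-0.1, 0.7, -0.2]
width: 0.0398
gripper_force: 0.0
t: 18.6
eef_pos: [0.5069, -0.2343, 0.2462]
ee_rot: [3.141, 0.001, 2.545]
force: [-1.2, 0.8, -1.8]
width: 0.0392
gripper_force: 0.0
0.169 ((504.7424621582031, -234.01605224609375), (13.118111610412598, 62.150089263916016), 61.50309371948242)
0.174 ((503.41680908203125, -233.1151123046875), (12.814104080200195, 60.70979309082031), 61.503089904785156)
0.18 ((501.8260803222656, -232.03396606445312), (12.449292182922363, 58.98139953613281), 61.503089904785156)
```

View pics/c6.png

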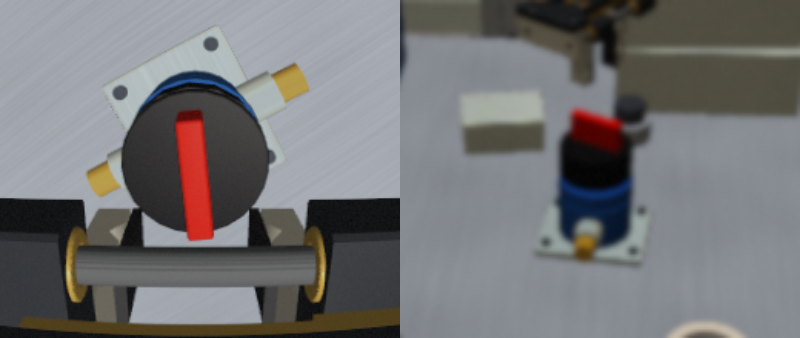

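The cap is home. The bar measures 62.2×13.1 mm when projected at the expected home height of 0.169 m, the side view shows no gap, and it turned about 180° with the fingers now clear.

```bash
python3 -c "
from station import *
print(job_done())"
```

```text
the job is handed in; nothing more can be done
None
```

The cap is screwed down on the canister and released, and the job is handed in at about 19 s of the 67 s allowed; the cameras show it fully home, but the hand-in returned no verdict.

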